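# Slide a loaded sample tray over the step onto the balance

## Robot

A 6-joint arm with a two-finger parallel gripper is mounted at the origin on the work surface. World frame = base frame: x ahead of the robot, y to its left, z up, the work surface at z = 0. Lengths are in m, angles in rad, forces in N, time in s.
With the tool pointing down it reaches from about 0.425 to 0.95 m from the base axis. Payload 3.5 kg.
Tool frame: the origin (TCP) lies on the centre line of the jaws, within the pads' length; the fingertips stand 14 mm ahead of it and the grasp point (between the pads) lies 5 mm behind it (ctrl.finger_overhang is the distance from the TCP to the fingertips, in m); z points along the fingers, y is the line along which they close (so a half turn about z gives the same grasp; the last joint's range is limited). The gripper opens to 85 mm and grips with 20 to 120 N. Pads are 22 mm wide; open, the fingers measure 114 mm over their backs; the gripper's body (76 mm by 85 mm) begins 54 mm behind the grasp point. The pads swing forward as they close: fully open they stand 13 mm farther back than shut.
Start: joints at [1.042, 0.286, 1.577, -0, 1.279, -0.15], TCP at [0.25, 0.627, 0.245] pointing down, gripper open.
Joint ranges: [-2.77, 2.77], [-0.9, 2.22], [0.21, 2.48], [-1.53, 4.67], [0.24, 2.81], [-2.84, 2.84]. Speed limits (rad/s): [2.79, 2.79, 3.14, 3.14, 3.14, 3.14].

## Interface

Orientations are given as a unit quaternion [x, y, z, w].
In Python, from plant import ctrl gives the robot as it stands.
- The arm moves only by the tool send_rows, never from a script. Its argument "moves" is text: rows parted by semicolons, each of 7 numbers parted by spaces: the turn, a rotation vector about the tool's x, y, z in units of 360 degrees (1.0 is 360 degrees), then the shift along the tool's x, y, z in units of 20 cm (1.0 is 20 cm), then the gripper's target within -1 to 1 (fully open at 1, half-way at 0, shut at -1). A call has 1 to 12 rows; each row is the pose to reach, as a shift and turn from the pose commanded when the call began, along the tool's axes at that moment, turning the shorter way round; what a row does not reach only later rows make up. A row lasts 1/8 s, in which the tool goes at most 62.5 mm and 10.7 degrees, less where a joint would pass 70% of its speed; a pose out of reach is approached as far as the arm can. A call with a number of a shift or a turn outside -1 to 1 is refused whole. A call with a gripper value outside its range is refused whole. The fingers move at their own pace and stop on an object; "newtons" is the grip in N (left out, the last holds). Time passes only in rows, so rows that repeat a pose let the fingers close. It gives the time, the measured TCP pose, the force, the opening and the grip force at its end, in the units of the state.
- ctrl.get_state(): the state, without advancing time (a new reading comes with each control period).
- ctrl.read_camera(name): name is "scene" or "side" or "wrist"; returns a dict with "image" (400x640x3 uint8, red, green, blue), "fovy" (degrees; the focal length in pixels is half the picture's height over the tangent of half this angle, whatever the lens; pixels are square), "cx", "cy" (the principal point, pixels), "extrinsics" (4x4, takes a point from camera to world coordinates). Camera axes: x right, y up, looking along -z (the intrinsics and any distortion apply to the point x, -y, -z); pixel columns grow to the right and rows downward; lengths in m; the calibration is good to about 2 mm. A picture is of the moment at which its call begins. There is no depth.
- ctrl.sign_off(): hands the job in; it is judged then, once.
The state is a dict: "time": time; "qpos": joint angles; "dq": joint speeds; "joint_efforts": joint torques, N m; "eef_pos": TCP position; "tcp_rot": TCP orientation; "contact_force": force on the tool from outside, world axes, zero at the start; "wrist_torque": the same for the moment, N m; "opening": opening from 0.0 (shut) to 1.0 (fully open); "finger_force": force on a finger pad.
Only numpy, scipy, OpenCV 4.12 (cv2) and the standard library are available. Lean on these libraries where they do the work, as an engineer would, in place of code of your own. Each camera call takes 0.05 s, during which the arm holds its last target. There are 200 camera calls.

## Task

Take the sample tray by its upright handle and slide it, with its two jars standing in it, from the wooden stand over the small step onto the balance's steel platform: ease its nose over the step, but let its weight bear on both surfaces as it crosses instead of carrying it through the air. Bring it gently up against the stop at the platform's far end, so that it lies flat and square against the stop and wholly on the platform, without forcing the balance, then let go. Keep the jars upright and leave the other things alone.

Things in the scene. Friction and masses are not known exactly. Their poses are not given: they have to be found in the camera images.
- balance: Bench balance, fixed, white housing, flat bare steel platform (200 mm along x, 250 mm along y), top 72 mm above the bench; low grey console with display on its -x side (out to 155 mm, 42 mm high). Origin on the bench under the platform's centre, z up. The tray comes from the -y side and travels along this body's +y. More than 25 N of the tray on platform and stop together, its weight included, spoils it.
- stop_zone (a point): Point of the balance on the platform's top, 92 mm beyond its centre along +y: the middle of the range of the stop, an upright steel angle across the platform (200 mm wide, 26 mm high, 5 mm thick, square to y). The stop's near face is clamped anywhere from 13 mm before to 13 mm beyond this point, differently each time; that setting is not measured: feel or see it. Axes are the balance's.
- near_edge (a point): Middle of the top edge of the balance's platform on its -y side, where the tray comes over: 125 mm from the platform's centre, at the height of the platform's top. Its axes are those of the balance.
- stand: Wooden stand, fixed, flat top 220 mm (x) by 250 mm (y) on two side boards, beyond the -y side of the balance; a gap of 6 to 14 mm lies between its top and the platform. Origin at the middle of its footprint, 70 mm below its top face. Its top is 2 to 6 mm lower than the balance's platform: that is the step. Its axes are within 2 degrees of the balance's.
- tray: Open aluminium tray, loose, 150 mm (x) by 200 mm (y), floor 3 mm thick, walls 22 mm high over the underside, flat sharp-edged underside, 0.36 to 0.59 kg, friction about 0.6 (a fifth more or less). Origin at the centre of its underside, z up, +y towards its nose, the leading end nearest the balance. Starts on the stand, turned up to 6 degrees from it.
- nose (a point): Middle of the bottom edge of the tray's leading end: 100 mm ahead (+y) of the tray's centre, 60 mm ahead of the handle point. Axes are the tray's.
- handle (a point): Grip point on the tray's handle, a black upright fin on its floor, 12 mm thick (tray x), 40 mm long (tray y), top 62 mm above the tray's underside. The point is on the fin's centre line, 40 mm ahead (+y) of the tray's centre, 45 mm above the underside. Axes are the tray's; the fin is pinched from above across the tray's x. The weight hangs behind it: lifting it raises the nose first.
- jar0: Glass jar with white cap, 46 mm diameter, 62 mm high, 0.06 to 0.12 kg, standing loose in the rear half of the tray on its -x side. Origin at the centre of its foot.
- jar1: The same jar on the tray's +x side, in its rear half. Origin at the centre of its foot.
- reagent: Bystander: amber bottle, 60 mm diameter, 130 mm high, on the bench beyond the stand's -y end. Origin at the centre of its foot. Leave alone.
- beaker: Bystander: glass beaker, 68 mm diameter, 85 mm high, on the bench beyond the balance's +y end. Origin at the centre of its foot. Leave alone.
- weight: Bystander: brass 500 g weight, 38 mm diameter, 55 mm high, on the bench on the balance's +x side. Origin at the centre of its foot. Leave alone.

How it is judged:
On the way:
1. the tray's nose is at least 15 mm over the platform and the tray bears on both the stand and the balance at once (y of nose in the frame of near_edge above 0.015 m and contact force between tray and stand above 0.3 N and contact force between tray and balance above 0.3 N), for 0.1 s.
At the end, for the whole second after the job is handed in: The tray lies flat and at rest wholly on the balance's platform (clear of the stand, sideways within 20 mm of the platform's middle), its nose within 3 mm of the stop and square to it within 0.04 rad, with both jars upright on its floor (y of stop_c0 in the frame of tray below 0.1055 m and angle between the y axis of tray and the y axis of balance, either way round below 0.04 rad and x of tray in the frame of balance between -0.02 and 0.02 m and z of tray in the frame of balance below 0.0735 m and angle between tray's own z axis and vertical below 0.015 rad and contact force between tray and stand below 0.05 N and z of each of jar0, jar1 in the frame of tray below 0.006 m and angle between each of jar0, jar1's own z axis and vertical below 0.1 rad and linear speed of tray below 0.01 m/s); the robot touches nothing.
It fails at once if the tray bears on the balance (platform and stop) with more than 25 N (contact force between tray and balance above 25 N).
It fails at once if the tray is carried in the air, its middle more than 15 mm above the platform's level (z of tray in the frame of balance above 0.087 m).
It fails at once if a jar tips (angle between any of jar0, jar1's own z axis and vertical above 0.4 rad).
It fails at once if a bystander is moved more than 20 mm (distance of any of reagent, beaker, weight from where it was at the start of the episode above 0.02 m).
It also fails if it takes over 64 s, if anything falls off the work surface, if the arm or the gripper's body presses on something with over 40 N, if the wrist force passes 120 N, or if a joint passes its speed limit or range.

## Working session

There is one attempt and no reset: what is moved stays moved. The work goes in short steps, Python scripts to look and compute and a tool call to move; the robot and the scene stay as the last step left them, time stands still between calls to the robot, and variables do not carry over. Pictures are saved under pics/ and viewed, at most 10 in all, crops included, and the job is handed in when it is done.

Besides the shell and the picture viewer there is one more tool, called after ">>>" by a JSON object that holds its "method" and its "body". send_rows: Moves the arm, as the interface text tells. Its arguments: {"type":"object","properties":{"moves":{"type":"string"},"newtons":{"type":"number"}},"required":["moves"]}

```bash
mkdir -p pics; cat > h.py <<'E'
import numpy as np, cv2
from plant import ctrl
def cam(n,f=None):
    c=ctrl.read_camera(n)
    if f: cv2.imwrite('pics/'+f,c['image'][:,:,::-1])
    return c
def ray(c,u,v):
    f=200/np.tan(np.radians(c['fovy'])/2); E=np.array(c['extrinsics'])
    d=E[:3,:3]@np.array([(u-c['cx'])/f,-(v-c['cy'])/f,-1]); return E[:3,3],d
def onz(c,u,v,z):
    o,d=ray(c,u,v); return o+d*(z-o[2])/d[2]
def proj(c,p):
    f=200/np.tan(np.radians(c['fovy'])/2); E=np.array(c['extrinsics'])
    q=E[:3,:3].T@(np.array(p)-E[:3,3]); return c['cx']+f*q[0]/-q[2], c['cy']-f*q[1]/-q[2]
E
python3 - <<'E'
from h import *
for n in ['scene','side','wrist']:
    c=cam(n,n+'0.png'); print(n,{k:(np.round(v,3).tolist() if k=='extrinsics' else v) for k,v in c.items() if k!='image'})
print(ctrl.get_state())
E
```

```text
scene {'fovy': 56.861988718612125, 'cx': 320.5422239979466, 'cy': 197.9153810988224, 'extrinsics': [[-0.876, -0.305, 0.373, 0.857], [0.482, -0.554, 0.679, 0.566], [0.0, 0.774, 0.633, 0.591], [0.0, 0.0, 0.0, 1.0]]}
side {'fovy': 55.353545508158525, 'cx': 322.8366809971726, 'cy': 198.68174087675678, 'extrinsics': [[0.758, 0.391, -0.522, 0.018], [-0.652, 0.477, -0.589, -0.594], [0.019, 0.787, 0.617, 0.724], [0.0, 0.0, 0.0, 1.0]]}
wrist {'fovy': 66.03536127351109, 'cx': 319.94549597908315, 'cy': 200.86131457362012, 'extrinsics': [[0.37, -0.882, -0.291, 0.175], [0.929, 0.351, 0.117, 0.656], [-0.001, -0.313, 0.95, 0.372], [0.0, 0.0, 0.0, 1.0]]}
{'time': 0.15, 'qpos': array([ 1.04200638e+00,  2.87019170e-01,  1.57786376e+00, -2.84695413e-06,
        1.27860303e+00, -1.49984050e-01]), 'dq': array([-0.00158503, -0.00156377, -0.00549632,  0.00093317, -0.00109449,
       -0.00039185]), 'joint_efforts': array([ 1.27596904e-03, -4.06599855e+01, -2.93141162e+01, -6.18667400e-05,
        3.92218499e-03,  7.83273691e-06]), 'eef_pos': array([0.249333  , 0.62672931, 0.24421442]), 'tcp_rot': array([ 1.88272065e-01,  9.82116456e-01, -8.93108298e-04, -3.13864303e-04]), 'contact_force': array([-0.18045984,  0.24368722,  0.2518038 ]), 'wrist_torque': array([-0.00672801, -0.03983048, -0.06408614]), 'finger_force': 0.0, 'opening': 0.9966672934566335}
```

View pics/scene0.png

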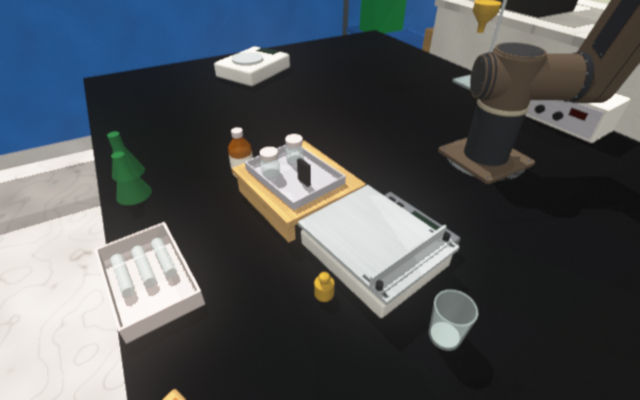

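View pics/side0.png

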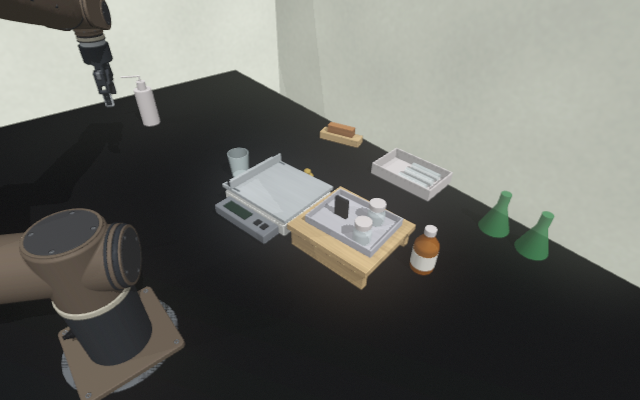

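The scene view shows the tray on the wooden stand (fin about 304,172), the platform at about 370,240 and the stop running from (375,288) to (450,235). The side view shows the fin at (342,207), the platform at (280,190) and the amber bottle at (425,250). Next I'll measure the fin from both views and make enlarged crops.

```bash
python3 - <<'E'
from h import *
s=cam('scene');t=cam('side')
cv2.imwrite('pics/sc.png',cv2.resize(s['image'][120:320,220:480,::-1],None,fx=3,fy=3,interpolation=cv2.INTER_CUBIC))
cv2.imwrite('pics/sd.png',cv2.resize(t['image'][140:290,210:420,::-1],None,fx=3.8,fy=3.8,interpolation=cv2.INTER_CUBIC))
for c,(u,v) in [(s,(299,160)),(s,(309,164)),(t,(336,196)),(t,(347,203))]: print(onz(c,u,v,.13))
E
```

```text
[ 0.56323212 -0.06931672  0.13      ]
[ 0.55087558 -0.04420831  0.13      ]
[ 0.55418788 -0.03872812  0.13      ]
[ 0.55624418 -0.07733219  0.13      ]
```

View pics/sc.png

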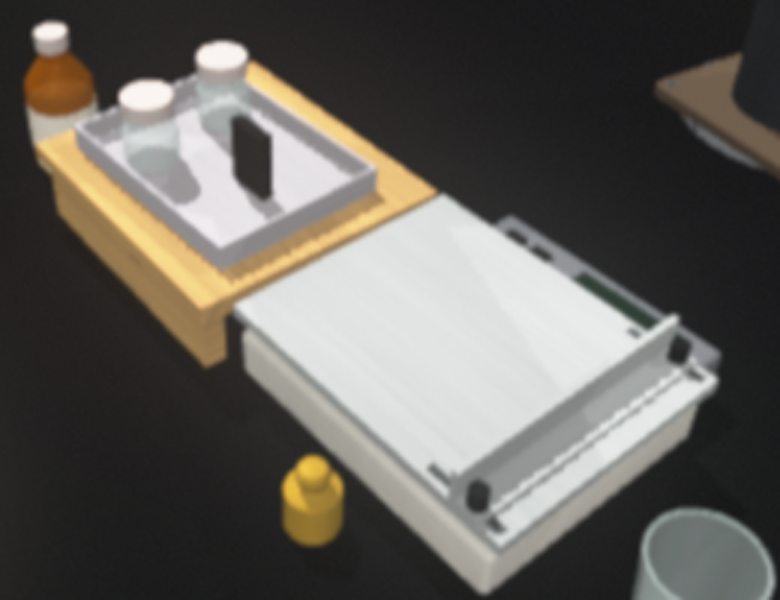

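View pics/sd.png

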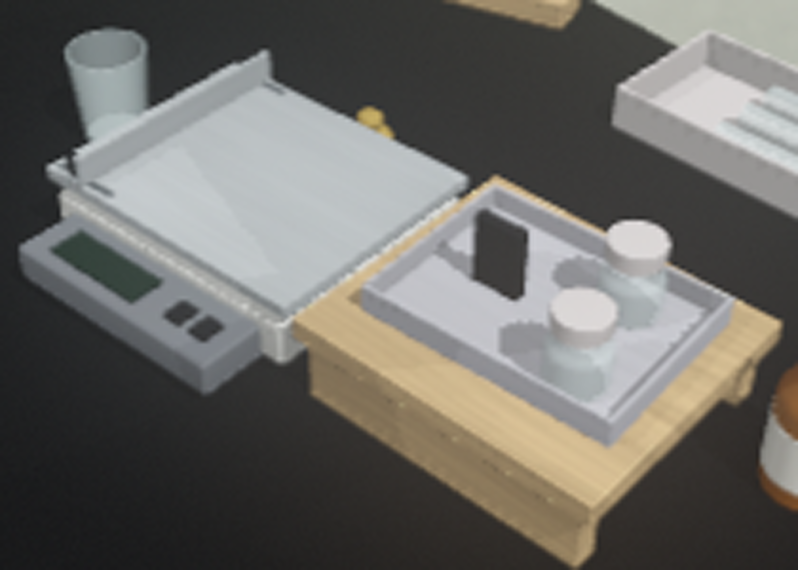

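The crops give clear corners. Scene crop: platform (238,307), (440,195), (715,380), (495,548); tray rim (222,247), (375,172), (78,128). Side crop: platform (468,182), (290,310), (50,170); tray rim (497,186), (365,292), (733,298), (612,432).

```bash
python3 - <<'E'
from h import *
s=cam('scene');t=cam('side')
S=lambda u,v,z: onz(s,(u+.5)/3+219.5,(v+.5)/3+119.5,z).round(4)[:2]
T=lambda u,v,z: onz(t,(u+.5)/3.8+209.5,(v+.5)/3.8+139.5,z).round(4)[:2]
def yaw(a,b): d=b-a; return round(float(np.arctan2(d[1],d[0])),4),round(float(np.hypot(*d)),4)
pS=[S(*p,.072) for p in [(238,307),(440,195),(715,380),(495,548)]]
pT=[T(*p,.072) for p in [(468,182),(290,310),(50,170)]]
print('plat S',pS,[yaw(pS[i],pS[(i+1)%4]) for i in range(4)])
print('plat T',pT,[yaw(pT[i],pT[i+1]) for i in range(2)])
z=.09
rS=[S(*p,z) for p in [(78,128),(222,247),(375,172)]]
rT=[T(*p,z) for p in [(733,298),(497,186),(365,292),(612,432)]]
print('tray S',rS,[yaw(rS[i],rS[i+1]) for i in range(2)])
print('tray T',rT,[yaw(rT[i],rT[(i+1)%4]) for i in range(4)])
z=.13
f=[T(480,209,z),T(527,238,z),S(233,117,z),S(270,148,z)];print('fin',f)
print('stop top S',S(453,478,.098),S(673,318,.098),'base T',T(85,182,.072),T(272,88,.072))
E
```

```text
plat S [array([0.628 , 0.0574]), array([0.435 , 0.0188]), array([0.3917, 0.2651]), array([0.59  , 0.2995])] [(-2.9442, 0.1968), (1.7448, 0.2501), (0.1718, 0.2013), (-1.4151, 0.2451)]
plat T [array([0.6263, 0.051 ]), array([0.4353, 0.0184]), array([0.3899, 0.2636])] [(-2.9725, 0.1938), (1.7539, 0.2494)]
tray S [array([ 0.6557, -0.1777]), array([0.6185, 0.0141]), array([ 0.4769, -0.0104])] [(1.7624, 0.1954), (-2.9703, 0.1437)]
tray T [array([ 0.6599, -0.177 ]), array([0.6227, 0.016 ]), array([ 0.4732, -0.0156]), array([ 0.5075, -0.2107])] [(1.7612, 0.1966), (-2.9333, 0.1528), (-1.3968, 0.1981), (0.2176, 0.1561)]
fin [array([ 0.5579, -0.0344]), array([ 0.5608, -0.0773]), array([ 0.5641, -0.076 ]), array([ 0.5585, -0.0263])]
stop top S [0.5965 0.2648] [0.3989 0.2271] base T [0.4025 0.2334] [0.5879 0.2511]
```

>>> {"method": "send_rows", "body": {"moves": "0 0 0 -0.9 -0.86 0 1;0 0 0 -0.9 -0.86 0 1;0 0 0 -0.9 -0.86 0 1;0 0 0 -0.9 -0.86 0 1;0 0 0 -0.9 -0.86 0 1", "newtons": 40}}

```text
time: 0.98
eef_pos: [0.3547, 0.3978, 0.2455]
tcp_rot: [0.191, 0.982, -0.0, 0.0]
contact_force: [-0.8, 0.2, -0.6]
opening: 1.003
finger_force: 0.0
```

>>> {"method": "send_rows", "body": {"moves": "0 0 0 -0.9 -0.86 0 1;0 0 0 -0.9 -0.86 0 1;0 0 0 -0.9 -0.86 0 1;0 0 0 -0.9 -0.86 0 1;0 0 0 -0.9 -0.86 0 1"}}

```text
time: 1.6
eef_pos: [0.4584, 0.1719, 0.2457]
tcp_rot: [0.191, 0.982, 0.0, 0.0]
contact_force: [-1.0, 0.2, -0.3]
opening: 1.002
finger_force: 0.0
```

>>> {"method": "send_rows", "body": {"moves": "0 0 0.16 -0.9 -0.86 0.05 1;0 0 0.16 -0.9 -0.86 0.05 1;0 0 0.16 -0.9 -0.86 0.05 1;0 0 0.16 -0.9 -0.86 0.05 1;0 0 0.16 -0.9 -0.86 0.05 1;0 0 0.16 -0.9 -0.86 0.05 1;0 0 0.16 -0.9 -0.86 0.05 1;0 0 0.16 -0.9 -0.86 0.05 1"}}

```text
time: 2.6
eef_pos: [0.5607, -0.0507, 0.2353]
tcp_rot: [0.637, 0.771, 0.0, -0.0]
contact_force: [0.8, -0.2, 0.8]
opening: 0.999
finger_force: 0.0
```

```bash
python3 - <<'E'
from h import *
c=cam('wrist','w1.png'); st=ctrl.get_state(); print(st['eef_pos'],st['tcp_rot'],st['time'],st['contact_force'],np.array(c['extrinsics']).round(3))
E
```

```text
[ 0.56059016 -0.05089971  0.23534631] [ 6.37244807e-01  7.70661436e-01  7.78520570e-05 -2.67995530e-05] 2.65 [-0.39430137 -0.47246581  0.00720188] [[ 0.982 -0.178 -0.06   0.546]
 [ 0.188  0.933  0.307  0.028]
 [ 0.001 -0.313  0.95   0.364]
 [ 0.     0.     0.     1.   ]]
```

View pics/w1.png

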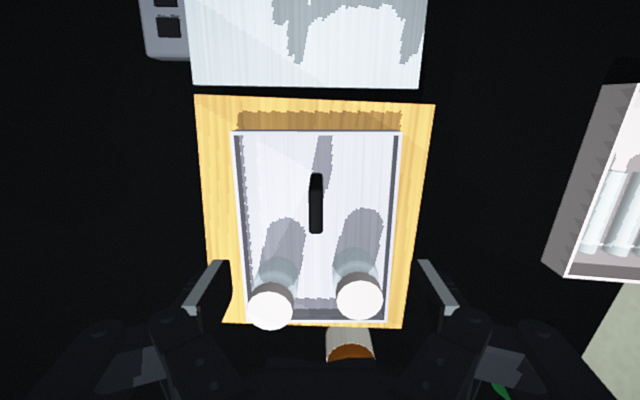

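The wrist view shows the fin at columns 309–323, rows 172–234. The tray nose rim runs (233,130)–(401,131), the platform edge (192,84)–(420,89), and both jars stand in the rear half.

```bash
cat >> h.py <<'E'
def edge(c,cols,v0,v1):  # strongest vertical-gradient rows
    g=cv2.GaussianBlur(cv2.cvtColor(c['image'],cv2.COLOR_RGB2GRAY).astype(float),(0,0),.8)
    r=[]
    for u in cols:
        d=np.diff(g[v0:v1,u]); r.append((u,v0+int(np.argmax(abs(d)))+.5))
    return r
def yaw(a,b): d=b-a; return float(np.arctan2(d[1],d[0]))
E
python3 - <<'E'
from h import *
c=cam('wrist'); g=c['image'].max(2)
m=(g[165:245,300:335]<60); 
for v in range(0,80,6):
    w=np.flatnonzero(m[v]); 
    if len(w): print(v+165,300+w.min(),300+w.max(),end=' | ')
ys=np.flatnonzero(m.sum(1)>4); print(ys.min()+165,ys.max()+165)
for u in (315.5,316): print(onz(c,u,234.5,.13).round(4),onz(c,u,190,.13).round(4))
for z in (.088,.09,.092): 
  a,b=onz(c,232.5,130.5,z),onz(c,401.5,131,z); print('nose rim',a.round(4),b.round(4),np.hypot(*(b-a)[:2]),yaw(a,b))
import numpy as np
def line(v0,v1,cols,z):
  r=np.array(edge(c,cols,v0,v1)); p=np.polyfit(r[:,0],r[:,1],1); print(p,np.std(r[:,1]-np.polyval(p,r[:,0])))
  a,b=[onz(c,u,np.polyval(p,u),z) for u in (200,415)]; print(a.round(4),b.round(4),yaw(a,b))
line(75,94,range(205,410,8),.072); line(88,106,range(205,410,8),.068); line(122,140,range(245,392,7),.09)
E
```

```text
177 311 321 | 183 310 322 | 189 309 322 | 195 309 322 | 201 309 321 | 207 309 321 | 213 309 321 | 219 310 321 | 225 310 321 | 231 310 321 | 173 232
[ 0.5622 -0.0774  0.13  ] [ 0.5552 -0.0397  0.13  ]
[ 0.5626 -0.0773  0.13  ] [ 0.5556 -0.0396  0.13  ]
nose rim [ 0.4755 -0.012   0.088 ] [0.6212 0.0153 0.088 ] 0.14826273546354055 0.18521972750870508
nose rim [ 0.476  -0.0117  0.09  ] [0.6207 0.0154 0.09  ] 0.14718721260916146 0.18521972750870522
nose rim [ 0.4765 -0.0114  0.092 ] [0.6201 0.0155 0.092 ] 0.14611168975478253 0.1852197275087051
[1.73931624e-02 8.13104701e+01] 0.29985751602141103
[0.4391 0.02   0.072 ] [0.6275 0.0527 0.072 ] 0.1719577698552817
[2.91452991e-02 8.86106838e+01] 2.4689738130806176
[0.4382 0.0117 0.068 ] [0.6315 0.043  0.068 ] 0.16060476818822078
[2.18915225e-16 1.30500000e+02] 1.4065098506119783e-14
[ 0.4482 -0.017   0.09  ] [0.6321 0.018  0.09  ] 0.1881181827585932
```

>>> {"method": "send_rows", "body": {"moves": "0 0 0 -0.03 -0.014 0.3 1;0 0 0 -0.03 -0.014 0.5 1;0 0 0 -0.03 -0.014 0.63 1;0 0 0 -0.03 -0.014 0.63 1;0 0 0 -0.03 -0.014 0.63 1"}}

```text
time: 3.32
eef_pos: [0.5598, -0.0585, 0.1108]
tcp_rot: [0.638, 0.77, 0.0, 0.001]
contact_force: [0.2, -0.3, -0.2]
opening: 1.003
finger_force: 0.0
```

>>> {"method": "send_rows", "body": {"moves": "0 0 0 0 0 0 -0.3;0 0 0 0 0 0 -0.5;0 0 0 0 0 0 -0.6;0 0 0 0 0 0 -0.7;0 0 0 0 0 0 -0.8;0 0 0 0 0 0 -0.9;0 0 0 0 0 0 -1;0 0 0 0 0 0 -1;0 0 0 0 0 0 -1;0 0 0 0 0 0 -1;0 0 0 0 0 0 -1;0 0 0 0 0 0 -1", "newtons": 50}}

```text
time: 4.82
eef_pos: [0.5588, -0.0584, 0.1096]
tcp_rot: [0.638, 0.77, -0.0, -0.0]
contact_force: [-4.5, 0.7, 4.9]
opening: 0.132
finger_force: 50.3
```

```bash
python3 - <<'E'
from h import *
c=cam('wrist','w2.png'); st=ctrl.get_state(); print(st)
E
```

```text
{'time': 4.875, 'qpos': array([-2.84666713e-01,  1.92257400e-01,  1.95689491e+00, -1.87821450e-04,
        9.92781092e-01, -4.71255704e-01]), 'dq': array([-6.65558066e-05, -2.01511436e-03,  1.31314285e-03, -7.09182157e-04,
        1.59850072e-03, -7.28230327e-04]), 'joint_efforts': array([  0.17549117, -30.41231275, -24.68266726,   0.10376093,
        -0.72456004,  -0.07454198]), 'eef_pos': array([ 0.55877827, -0.05841381,  0.10963225]), 'tcp_rot': array([ 6.38118692e-01,  7.69937984e-01, -1.39719924e-04, -1.25262805e-04]), 'contact_force': array([-2.69873316,  0.08040376,  4.86394803]), 'wrist_torque': array([ 0.04397272,  0.49348736, -0.10409672]), 'finger_force': 50.30950963497162, 'opening': 0.13598518500232826}
```

View pics/w2.png

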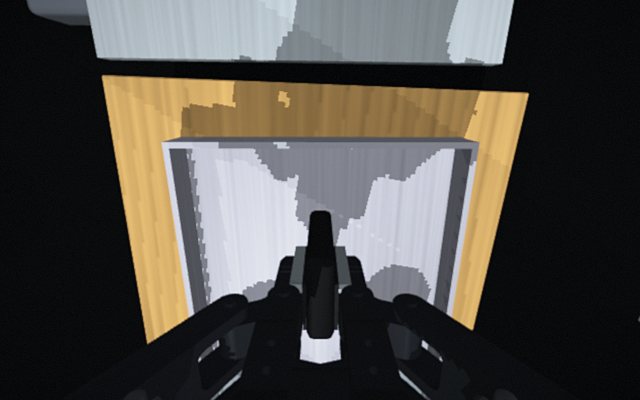

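>>> {"method": "send_rows", "body": {"moves": "0 0.002 0 -0.002 0 -0.009 -1;0 0.004 0 -0.005 0 -0.018 -1;0 0.006 0 -0.007 0 -0.026 -1;0 0.008 0 -0.01 0 -0.035 -1;0 0.008 0 -0.01 0 -0.035 -1;0 0.008 0.0005 0.03 -0.01 -0.035 -1;0 0.008 0.001 0.08 -0.02 -0.035 -1;0 0.008 0.0015 0.13 -0.03 -0.035 -1;0 0.008 0.002 0.19 -0.04 -0.035 -1;0 0.008 0.0022 0.24 -0.048 -0.035 -1;0 0.008 0.0022 0.28 -0.048 -0.035 -1;0 0.008 0.0022 0.3 -0.048 -0.035 -1", "newtons": 80}}

```text
time: 6.38
eef_pos: [0.538, -0.0006, 0.1162]
tcp_rot: [0.643, 0.765, 0.016, -0.02]
contact_force: [0.6, -2.4, -4.3]
opening: 0.129
finger_force: 77.9
```

```bash
python3 - <<'E'
from h import *
t=cam('side'); c=cam('wrist','w3.png')
a=cv2.resize(t['image'][140:290,210:420,::-1],(560,400),interpolation=cv2.INTER_CUBIC)
w=cv2.resize(c['image'][:180,:,::-1],(711,200))
o=np.zeros((600,711,3),np.uint8);o[:400,:560]=a;o[400:]=w
cv2.imwrite('pics/m3.png',o); st=ctrl.get_state(); print(st['eef_pos'],st['tcp_rot'],st['contact_force'],st['wrist_torque'])
E
```

```text
[ 5.38017132e-01 -2.93229100e-04  1.16359638e-01] [ 0.64317033  0.76528417  0.01634249 -0.02012455] [-0.5428999   1.80610102 -1.51431274] [0.02117248 0.04054018 0.07277325]
```

View pics/m3.png

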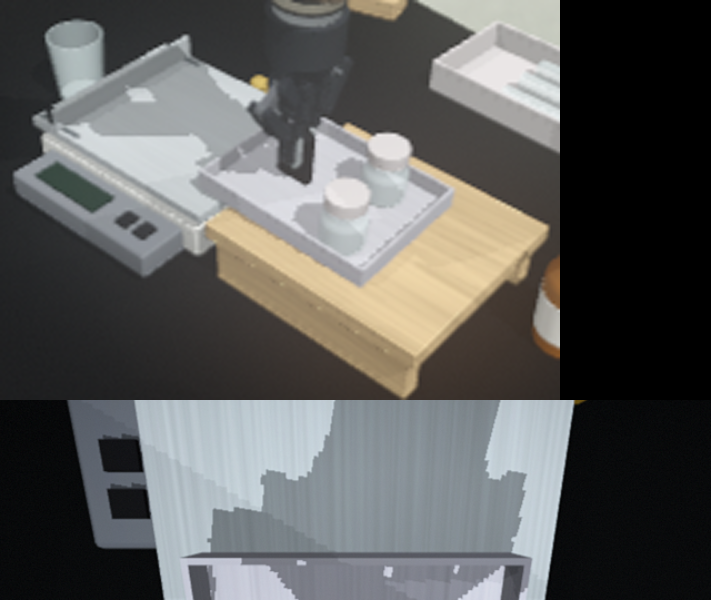

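Nose rim at about row 556, roughly 23 mm past the platform's near edge; both jars are upright. I'll lower the nose in small steps and watch the force.

>>> {"method": "send_rows", "body": {"moves": "0 -0.0008 0 0.001 0 0.0035 -1;0 -0.0016 0 0.002 0 0.007 -1;0 -0.0024 0 0.003 0 0.0105 -1;0 -0.0024 0 0.003 0 0.0105 -1;0 -0.0024 0 0.003 0 0.0105 -1"}}

```text
time: 7.1
eef_pos: [0.5381, -0.0005, 0.1142]
tcp_rot: [0.643, 0.765, 0.011, -0.014]
contact_force: [0.1, 2.3, -2.2]
opening: 0.128
finger_force: 78.1
```

>>> {"method": "send_rows", "body": {"moves": "0 -0.0004 0 0 0 0.0018 -1;0 -0.0008 0 0.001 0 0.0035 -1;0 -0.0008 0 0.001 0 0.0035 -1;0 -0.0008 0 0.001 0 0.0035 -1"}}

```text
time: 7.6
eef_pos: [0.5381, -0.0005, 0.1135]
tcp_rot: [0.643, 0.765, 0.009, -0.012]
contact_force: [-0.5, 1.4, -3.0]
opening: 0.128
finger_force: 78.0
```

>>> {"method": "send_rows", "body": {"moves": "0 -0.0004 0 0 0 0.0018 -1;0 -0.0008 0 0.001 0 0.0035 -1;0 -0.0008 0 0.001 0 0.0035 -1;0 -0.0008 0 0.001 0 0.0035 -1"}}

```text
time: 8.1
eef_pos: [0.5381, -0.0003, 0.1128]
tcp_rot: [0.643, 0.765, 0.008, -0.01]
contact_force: [0.5, -0.2, -3.6]
opening: 0.132
finger_force: 78.0
```

```bash
python3 - <<'E'
from h import *
for i in range(5):
    c=cam('side'); s=ctrl.get_state(); print(s['contact_force'].round(2),s['wrist_torque'].round(2),s['eef_pos'].round(4))
E
```

```text
[-0.09 -0.37 -2.65] [-0.19 -0.06 -0.02] [ 5.381e-01 -3.000e-04  1.128e-01]
[-0.08  0.11 -3.12] [-0.2   0.04  0.05] [ 5.381e-01 -2.000e-04  1.129e-01]
[-0.02 -0.2  -3.36] [-0.19 -0.05  0.03] [ 5.381e-01 -2.000e-04  1.128e-01]
[ 0.33 -0.13 -3.55] [-0.31 -0.06  0.03] [ 5.381e-01 -2.000e-04  1.129e-01]
[ 0.61 -0.9  -3.96] [-0.27 -0.06 -0.06] [ 5.381e-01 -2.000e-04  1.128e-01]
```

>>> {"method": "send_rows", "body": {"moves": "0 -0.0004 0 0 0 0.0018 -1;0 -0.0008 0 0.001 0 0.0035 -1;0 -0.0008 0 0.001 0 0.0035 -1;0 -0.0008 0 0.001 0 0.0035 -1"}}

```text
time: 8.85
eef_pos: [0.538, -0.0, 0.1121]
tcp_rot: [0.643, 0.765, 0.006, -0.008]
contact_force: [0.0, -1.0, -3.4]
opening: 0.126
finger_force: 77.9
```

>>> {"method": "send_rows", "body": {"moves": "0 -0.0003 0 0 0 0.0012 -1;0 -0.0005 0 0 0 0.0022 -1;0 -0.0005 0 0 0 0.0022 -1;0 -0.0005 0 0 0 0.0022 -1"}}

```text
time: 9.35
eef_pos: [0.538, 0.0001, 0.1117]
tcp_rot: [0.643, 0.766, 0.005, -0.007]
contact_force: [-0.1, -1.6, -3.9]
opening: 0.131
finger_force: 77.9
```

>>> {"method": "send_rows", "body": {"moves": "0 -0.0003 0 0 0 0.0012 -1;0 -0.0005 0 0 0 0.0022 -1;0 -0.0005 0 0 0 0.0022 -1;0 -0.0005 0 0 0 0.0022 -1"}}

```text
time: 9.85
eef_pos: [0.538, 0.0002, 0.1115]
tcp_rot: [0.643, 0.765, 0.004, -0.005]
contact_force: [-2.1, -1.1, -1.8]
opening: 0.131
finger_force: 78.1
```

```bash
python3 - <<'E'
from h import *
for i in range(4):
    c=cam('side' if i else 'wrist',None if i else 'w4.png'); s=ctrl.get_state(); print(s['contact_force'].round(2),s['wrist_torque'].round(2),s['eef_pos'].round(4),s['tcp_rot'].round(4))
E
```

```text
[-2.58 -0.38 -1.74] [-0.26  0.16  0.02] [5.380e-01 2.000e-04 1.115e-01] [ 0.6434  0.7655  0.0043 -0.0055]
[-0.15 -0.95 -1.53] [-0.21  0.19  0.03] [5.380e-01 2.000e-04 1.115e-01] [ 0.6434  0.7655  0.0043 -0.0055]
[-1.26 -0.76 -1.07] [-0.24  0.22  0.06] [5.380e-01 2.000e-04 1.115e-01] [ 0.6434  0.7655  0.0043 -0.0054]
[-1.12 -1.85 -0.38] [-0.22  0.18 -0.02] [5.380e-01 2.000e-04 1.115e-01] [ 0.6434  0.7655  0.0043 -0.0055]
```

The platform is touched (vertical force dropped from -3.5 to about -1 N), so the step is about 2.5 mm. Now I'll slide with both surfaces bearing.

>>> {"method": "send_rows", "body": {"moves": "0 0.0001 0 0.02 0 0 -1;0 0.0002 0 0.05 0 0 -1;0 0.0003 0 0.09 0 0 -1;0 0.0004 0 0.13 0 0 -1;0 0.0005 0 0.17 0 0 -1;0 0.0006 0 0.2 0 0 -1;0 0.0006 0 0.2 0 0 -1"}}

```text
time: 10.92
eef_pos: [0.531, 0.0407, 0.112]
tcp_rot: [0.643, 0.766, 0.006, -0.007]
contact_force: [-0.4, 2.3, 0.0]
opening: 0.131
finger_force: 78.4
```

```bash
python3 - <<'E'
from h import *
for i in range(4):
    c=cam('side'); s=ctrl.get_state(); print(s['contact_force'].round(2),s['wrist_torque'].round(2),s['eef_pos'].round(4),s['tcp_rot'].round(4))
E
```

```text
[-0.85  2.73  0.5 ] [0.28 0.04 0.06] [0.531  0.0407 0.112 ] [ 0.6434  0.7655  0.0063 -0.0076]
[-0.14  3.34 -0.6 ] [0.32 0.01 0.1 ] [0.531  0.0407 0.112 ] [ 0.6434  0.7654  0.0063 -0.0077]
[0.08 3.38 0.93] [ 0.36 -0.02  0.01] [0.5311 0.0406 0.112 ] [ 0.6435  0.7654  0.0063 -0.0076]
[-0.4   3.02 -0.5 ] [0.37 0.   0.07] [0.5311 0.0404 0.112 ] [ 0.6435  0.7654  0.0062 -0.0075]
```

>>> {"method": "send_rows", "body": {"moves": "0 0.0001 0 0.02 0 0 -1;0 0.0002 0 0.05 0 0 -1;0 0.0003 0 0.09 0 0 -1;0 0.0004 0 0.13 0 0 -1;0 0.0006 0 0.17 0 0 -1;0 0.0007 0 0.2 0 0 -1;0 0.0007 0 0.2 0 0 -1"}}

```text
time: 12.0
eef_pos: [0.5243, 0.0799, 0.1129]
tcp_rot: [0.643, 0.766, 0.007, -0.009]
contact_force: [-0.1, 0.0, 3.0]
opening: 0.127
finger_force: 78.8
```

```bash
python3 - <<'E'
from h import *
for i in range(3):
    c=cam('side'); s=ctrl.get_state(); print(s['contact_force'].round(2),s['wrist_torque'].round(2),s['eef_pos'].round(4),s['tcp_rot'].round(4))
E
```

```text
[-1.34  0.67  2.71] [-0.02  0.06  0.09] [0.5242 0.0799 0.1129] [ 0.6433  0.7655  0.0075 -0.0091]
[-0.24  0.97  3.84] [0.07 0.11 0.12] [0.5242 0.0798 0.1129] [ 0.6434  0.7654  0.0076 -0.0091]
[-0.95  1.63  3.82] [0.19 0.12 0.09] [0.5243 0.0798 0.113 ] [ 0.6435  0.7654  0.0076 -0.0092]
```

>>> {"method": "send_rows", "body": {"moves": "0 -0.0005 0 0.02 0 0.0006 -1;0 -0.001 0 0.04 0 0.0012 -1;0 -0.0016 0 0.06 0 0.002 -1;0 -0.0022 0 0.08 0 0.0027 -1;0 -0.003 0 0.1 0 0.0036 -1;0 -0.0038 0 0.11 0 0.0045 -1;0 -0.0038 0 0.11 0 0.0045 -1"}}

```text
time: 13.02
eef_pos: [0.5202, 0.1014, 0.1119]
tcp_rot: [0.643, 0.765, -0.0, -0.0]
contact_force: [1.3, -1.8, -0.2]
opening: 0.13
finger_force: 78.5
```

```bash
python3 - <<'E'
from h import *
for i in range(3):
    c=cam('side') if i<2 else cam('wrist','w5.png'); s=ctrl.get_state(); print(s['contact_force'].round(2),s['wrist_torque'].round(2),s['eef_pos'].round(4),s['tcp_rot'].round(4))
E
```

```text
[0.97 0.06 0.24] [-0.05 -0.09  0.02] [0.5202 0.1014 0.112 ] [ 6.435e-01  7.654e-01 -4.000e-04 -2.000e-04]
[ 0.68 -0.1   0.4 ] [ 0.03 -0.12  0.04] [0.5202 0.1014 0.112 ] [ 6.435e-01  7.654e-01 -3.000e-04 -2.000e-04]
[0.39 1.14 0.59] [ 0.12 -0.08  0.1 ] [0.5202 0.1013 0.112 ] [ 6.436e-01  7.654e-01 -3.000e-04 -2.000e-04]
```

View pics/w5.png

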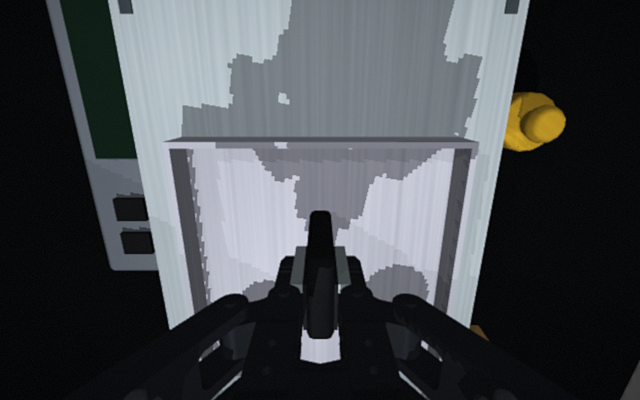

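Tray is flat on the platform, jaws nearly weightless, and the rim at rows 138–147 looks centred. The stop is not yet in view. I'll advance another 55 mm.

>>> {"method": "send_rows", "body": {"moves": "0 0 0 0.02 0 0 -1;0 0 0 0.05 0 0 -1;0 0 0 0.09 0 0 -1;0 0 0 0.13 0 0 -1;0 0 0 0.17 0 0 -1;0 0 0 0.21 0 0 -1;0 0 0 0.24 0 0 -1;0 0 0 0.26 0 0 -1;0 0 0 0.275 0 0 -1;0 0 0 0.275 0 0 -1"}}

```text
time: 14.42
eef_pos: [0.5109, 0.1553, 0.112]
tcp_rot: [0.643, 0.765, -0.0, 0.0]
contact_force: [-0.2, -0.3, -0.8]
opening: 0.128
finger_force: 78.3
```

```bash
python3 - <<'E'
from h import *
for i in range(3):
    c=cam('side','sd6.png') if i<2 else cam('wrist','w6.png'); s=ctrl.get_state(); print(s['contact_force'].round(2),s['wrist_torque'].round(2),s['eef_pos'].round(4),s['tcp_rot'].round(4))
E
```

```text
[ 0.56  0.23 -0.99] [ 0.16 -0.03  0.02] [0.5109 0.1553 0.112 ] [ 6.435e-01  7.655e-01 -4.000e-04  1.000e-04]
[ 0.03  0.36 -0.21] [ 0.16 -0.    0.04] [0.5109 0.1553 0.112 ] [ 6.435e-01  7.654e-01 -4.000e-04  1.000e-04]
[ 1.48  0.12 -0.38] [0.23 0.02 0.09] [0.5109 0.1553 0.112 ] [ 6.435e-01  7.654e-01 -4.000e-04  1.000e-04]
```

View pics/w6.png

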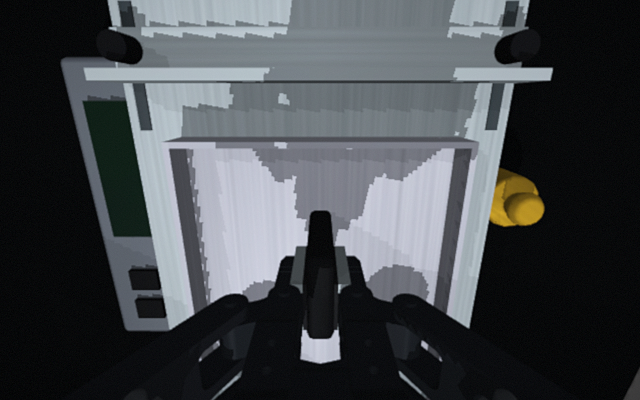

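The stop's top face spans rows 68–81, with its near edge at about row 81 and almost parallel to the nose rim (front edge about row 138). Next I'll compute the gap.

```bash
python3 - <<'E'
from h import *
c=cam('wrist'); 
def line(v0,v1,cols,z):
  r=np.array(edge(c,cols,v0,v1)); p=np.polyfit(r[:,0],r[:,1],1); print(p,np.std(r[:,1]-np.polyval(p,r[:,0])))
  a,b=[onz(c,u,np.polyval(p,u),z) for u in (100,540)]; print(a.round(4),b.round(4),yaw(a,b)); return a,b
a,b=line(75,86,list(range(100,260,10))+list(range(470,540,10)),.098)
d,e=line(132,142,range(185,460,10),.094)
n=np.array([-.1719,.985,0]); print([float(n@x) for x in (a,b,d,e)])
E
```

```text
[8.14900129e-04 7.98420056e+01] 0.8669330615459548
[0.4027 0.2258 0.098 ] [0.5895 0.2581 0.098 ] 0.17116461462024263
[-1.29994527e-02  1.41481253e+02] 1.298810483294073
[0.3987 0.1986 0.094 ] [0.6014 0.2364 0.094 ] 0.18463029210940024
[0.15320668351594424, 0.152900848380886, 0.1270603288995918, 0.12950351042407054]
```

Gap is about 27 mm (nose bottom edge 60 mm ahead of the handle, stop near face about 84 mm beyond centre).

>>> {"method": "send_rows", "body": {"moves": "0 0 0 0.015 0 0 -1;0 0 0 0.035 0 0 -1;0 0 0 0.055 0 0 -1;0 0 0 0.075 0 0 -1;0 0 0 0.09 0 0 -1;0 0 0 0.1 0 0 -1;0 0 0 0.105 0 0 -1;0 0 0 0.11 0 0 -1;0 0 0 0.11 0 0 -1"}}

```text
time: 15.75
eef_pos: [0.5072, 0.1766, 0.112]
tcp_rot: [0.643, 0.766, -0.001, 0.001]
contact_force: [1.0, -2.3, -0.6]
opening: 0.134
finger_force: 78.2
```

```bash
python3 - <<'E'
from h import *
for i in range(3):
    c=cam('side') if i<2 else cam('wrist','w7.png'); s=ctrl.get_state(); print(s['contact_force'].round(2),s['wrist_torque'].round(2),s['eef_pos'].round(4),s['tcp_rot'].round(4))
cv2.imwrite('pics/w7c.png',cv2.resize(c['image'][50:200,60:580,::-1],None,fx=1.5,fy=1.5))
E
```

```text
[-0.03 -1.8   0.34] [-0.19  0.    0.01] [0.5072 0.1766 0.112 ] [ 6.435e-01  7.655e-01 -6.000e-04  5.000e-04]
[ 0.36 -1.64 -1.01] [-0.19 -0.04  0.05] [0.5072 0.1766 0.112 ] [ 6.434e-01  7.655e-01 -7.000e-04  5.000e-04]
[ 0.69 -1.68 -1.62] [-0.16 -0.04  0.05] [0.5072 0.1766 0.112 ] [ 6.435e-01  7.655e-01 -7.000e-04  5.000e-04]
```

View pics/w7c.png

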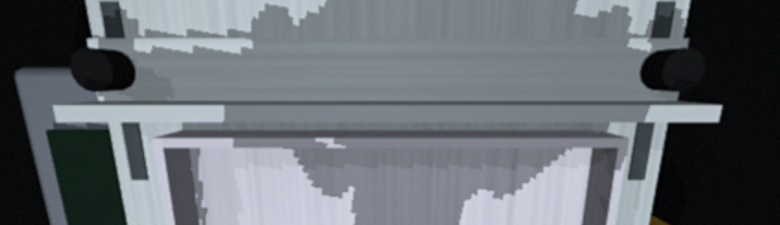

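The stop's near edge is at crop row 122 and the nose's bottom edge at 130, a few mm of gap left, and parallel. Creeping on.

>>> {"method": "send_rows", "body": {"moves": "0 0 0 0.004 0 0 -1;0 0 0 0.008 0 0 -1;0 0 0 0.012 0 0 -1;0 0 0 0.015 0 0 -1;0 0 0 0.015 0 0 -1"}}

```text
time: 16.52
eef_pos: [0.5067, 0.1795, 0.112]
tcp_rot: [0.643, 0.766, -0.001, 0.001]
contact_force: [0.4, -2.6, -1.5]
opening: 0.126
finger_force: 78.2
```

>>> {"method": "send_rows", "body": {"moves": "0 0 0 0.002 0 0 -1;0 0 0 0.004 0 0 -1;0 0 0 0.004 0 0 -1"}}

```text
time: 16.9
eef_pos: [0.5066, 0.1803, 0.112]
tcp_rot: [0.643, 0.766, -0.001, 0.001]
contact_force: [0.9, -2.3, -1.5]
opening: 0.129
finger_force: 78.2
```

>>> {"method": "send_rows", "body": {"moves": "0 0 0 0.002 0 0 -1;0 0 0 0.004 0 0 -1;0 0 0 0.004 0 0 -1"}}

```text
time: 17.27
eef_pos: [0.5064, 0.1811, 0.112]
tcp_rot: [0.643, 0.766, -0.001, 0.001]
contact_force: [-0.2, -2.5, -2.0]
opening: 0.129
finger_force: 78.2
```

>>> {"method": "send_rows", "body": {"moves": "0 0 0 0.002 0 0 -1;0 0 0 0.004 0 0 -1;0 0 0 0.004 0 0 -1"}}

```text
time: 17.65
eef_pos: [0.5063, 0.1819, 0.112]
tcp_rot: [0.643, 0.766, -0.001, 0.001]
contact_force: [-0.6, -3.0, -1.4]
opening: 0.134
finger_force: 78.2
```

>>> {"method": "send_rows", "body": {"moves": "0 0 0 0.002 0 0 -1;0 0 0 0.004 0 0 -1;0 0 0 0.004 0 0 -1"}}

```text
time: 18.02
eef_pos: [0.5063, 0.1818, 0.112]
tcp_rot: [0.643, 0.766, -0.001, 0.001]
contact_force: [0.2, -6.2, -1.3]
opening: 0.131
finger_force: 78.3
```

Contact with the stop: the arm stopped and the force rose by 3 N. Letting go and rising.

>>> {"method": "send_rows", "body": {"moves": "0 0 0 0 0 0 -0.6;0 0 0 0 0 0 -0.4;0 0 0 0 0 0 -0.2;0 0 0 0 0 0 0;0 0 0 0 0 0 0;0 0 0 0 0 0 0;0 0 0 0 0 0 0"}}

```text
time: 18.9
eef_pos: [0.5062, 0.1826, 0.112]
tcp_rot: [0.643, 0.765, -0.001, 0.001]
contact_force: [-0.2, 0.3, -1.4]
opening: 0.501
finger_force: 0.0
```

>>> {"method": "send_rows", "body": {"moves": "0 0 0 0 0 -0.05 0;0 0 0 0 0 -0.15 0;0 0 0 0 0 -0.3 0;0 0 0 0 0 -0.5 0;0 0 0 0 0 -0.6 0;0 0 0 0 0 -0.6 0"}}

```text
time: 19.65
eef_pos: [0.5075, 0.1831, 0.2349]
tcp_rot: [0.643, 0.766, 0.001, 0.002]
contact_force: [-0.9, 0.3, 1.0]
opening: 0.498
finger_force: 0.0
```

```bash
python3 - <<'E'
from h import *
c=cam('wrist','w8.png'); t=cam('side','sd8.png'); s=ctrl.get_state(); print(s['eef_pos'],s['contact_force'],s['opening'])
g=cv2.GaussianBlur(cv2.cvtColor(c['image'],cv2.COLOR_RGB2GRAY).astype(float),(0,0),.7)
n=np.array([-.1719,.985,0])
for x0,y0 in [(-.06,.153),(-.04,.153),(.04,.153),(.06,.153)]:
    X=np.array([.5105,.159,0])*0+np.array([.985,.1719,0])*(x0+.5105*.985+.159*.1719)+n*.153
    X[2]=.098; u,v=proj(c,X); u=int(u); v=int(v)
    print(u,v,g[v-18:v+30,u].astype(int).tolist())
X[2]=.094;print(proj(c,X-n*0), [proj(c,np.r_[(X+n*d)[:2],z])[1] for d,z in [(0,.098),(0,.072),(0,.094),(-.002,.094),(-.005,.094)]])
E
```

```text
[0.50581903 0.18274256 0.23153172] [ 0.18787402  0.21141057 -0.256015  ] 0.4976567135874596
245 124 [178, 178, 179, 181, 182, 180, 177, 178, 179, 174, 154, 154, 208, 238, 241, 240, 239, 239, 236, 234, 234, 235, 235, 234, 234, 234, 234, 234, 234, 234, 234, 234, 234, 234, 234, 234, 234, 234, 234, 233, 233, 233, 231, 229, 229, 229, 229, 229]
269 124 [179, 180, 182, 182, 182, 179, 177, 177, 180, 177, 156, 154, 208, 238, 241, 240, 239, 239, 236, 234, 236, 237, 236, 235, 234, 234, 234, 234, 234, 236, 239, 241, 241, 241, 241, 241, 241, 241, 241, 241, 241, 241, 241, 241, 242, 242, 242, 242]
364 124 [176, 174, 176, 177, 176, 173, 172, 172, 173, 170, 152, 152, 205, 236, 239, 238, 238, 238, 237, 235, 235, 236, 236, 237, 237, 237, 237, 237, 237, 237, 240, 242, 242, 242, 242, 242, 242, 242, 241, 241, 241, 241, 241, 241, 241, 241, 240, 240]
388 124 [173, 173, 174, 174, 173, 172, 171, 171, 172, 168, 149, 149, 204, 236, 238, 237, 237, 237, 236, 236, 236, 238, 239, 238, 238, 238, 238, 239, 238, 239, 242, 244, 244, 244, 245, 245, 244, 244, 244, 244, 244, 244, 244, 244, 244, 244, 244, 244]
(np.float64(387.5607140054153), np.float64(123.93752996565335)) [np.float64(124.30593782562785), np.float64(122.08794547101091), np.float64(123.93752996565335), np.float64(126.34456242603373), np.float64(129.93358211994848)]
```

```bash
python3 -c "
from h import *
print(ctrl.get_state()['contact_force'].round(2)); print(ctrl.sign_off())"
```

```text
[ 0.19  0.21 -0.26]
the job is handed in; nothing more can be done
None
```

The tray was slid over the step with both surfaces bearing, brought gently up against the stop, released, and the job handed in at about 20 s; no verdict came back. Contact with the stop was confirmed by force, but final squareness and the jars were not checked in a picture after release.

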